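# Hold the spring-return lamp shutter open at its ring

## Task

The tall objective case with the yellow lid is standing in the way of the red shutter pull rod: set it down upright in the black accessory tray, without dropping it, and let go. Then draw the red knob straight out against its spring until the red ring on the rod has just come fully out of the barrel, and keep holding it there; the job finishes with the knob still in the grip. Leave the blue filter rod and everything else as they are, and do not knock the case over.

Things in the scene. Friction and masses are not known exactly. Their poses are not given: they have to be found in the camera images.
- objective_case: the case to clear away: a closed upright cylinder, 44 mm across and 92 mm tall, grey with a yellow screw lid (the top 28 mm), 0.14 to 0.28 kg, standing loose on the table 6 to 18 mm in front of the red knob, up to 6 mm off its line. Origin: centre of its underside, z up its axis
- tray: black open accessory tray fixed to the table, outside 160 mm (its x) by 240 mm (its y), 14 mm high, walls and floor 4 mm thick (floor surface 4 mm above the table). Origin: centre of its underside, on the table. Two short cases stand at its -y end (beyond y = -45 mm); the +y end is empty
- shutter_knob: red knob of the shutter rod: level cylinder 26 mm across, 27 mm long, with a 32 mm wide, 6 mm thick flange on its outer end, 85 mm above the table. Origin: centre of the 26 mm part, on the rod axis; its own -x points level along the pull; the flange's outer face is 19.5 mm along -x. A spring pulls it back: 4 N when in, 10 N at the ring (160 N/m); let go, it shuts. Hard stop 60 mm out
- shutter_mouth (a point): centre of the open end of the red rod's fixed barrel (20 mm across, 50 long, on a white module 130 mm tall); -x points along the pull. The knob's origin is 19.5 mm from it at the start. The 5 mm wide red ring on the 8 mm rod starts hidden in the barrel and has just come fully out, inner edge level with this point, when the knob's origin is 56.5 mm from it (37 mm of travel)
- filter_knob: blue knob of the filter slider rod, same shape, height and axes as the red one, on the same lamp train beside it, 130 mm away sideways and 0 to 12 mm out; either may be nearer to the robot. It stays wherever it is, to be left alone
- short_case_a: short white objective case with black lid, 38 mm across, 62 mm tall, standing in the tray, to be left alone. Origin: centre of its underside
- short_case_b: a second one like short_case_a
- oil_bottle: small closed amber bottle, 36 mm across, 75 mm tall, to be left alone. Origin: centre of its underside
- slide_box: flat blue and white box, 85 by 100 mm, 39 mm tall, to be left alone. Origin: centre of its underside
- petri_dish: flat closed glass dish, 90 mm across, 18 mm tall, to be left alone. Origin: centre of its underside
- hex_driver: screwdriver, 160 mm long, lying on the table, to be left alone. Origin: centre of its underside
- iris_stand: black iris on a post with a 60 mm round foot, 101 mm tall, to be left alone. Origin: centre of its underside
Not all that is in view belongs to the job. What is shaped like the objective_case but purple or turquoise is not meant.

How it is judged:
By the outcome, as a careful person would: the job done as asked, in the order asked, and still so for the second after the job is handed in, while the arm keeps its last pose, push and grip.
It also fails if it takes over 54 s, if anything falls off the work surface, if the arm or the gripper's body presses on something with over 40 N, if the wrist force passes 120 N, or if a joint passes its speed limit or range.

## Robot

A 6-joint arm with a two-finger parallel gripper is mounted at the origin on the work surface. World frame = base frame: x ahead of the robot, y to its left, z up, the work surface at z = 0. Lengths are in mm, angles in degrees, forces in N, time in s.
With the tool pointing down it reaches from about 325 to 850 mm from the base axis. Payload 15.5 kg.
Tool frame: the origin (TCP) lies midway between the tips of the shut fingers; the grasp point (between the pads) lies ctrl.grasp_offset behind it (ctrl.grasp_offset is the distance from the TCP to the grasp point, in mm); z points along the fingers, x is the direction in which the jaws open and shut, and the axes are right-handed (so a half turn about z gives the same grasp; the last joint's range is limited). The gripper opens to 91 mm and grips with 3 to 60 N. Pads are 32 mm wide; open, the fingers measure 118 mm over their backs; the gripper's body (76 mm by 178 mm) begins 60 mm behind the grasp point.
Start: joints at [70.617, 28.281, 77.091, -0, 74.628, -5.472], TCP at [150.258, 606.67, 213.915] pointing down, gripper open.
Joint ranges: [-166.48, 166.48], [-47.26, 123.95], [12.59, 153.08], [-70.14, 250.14], [6.76, 159.57], [-176.63, 176.63]. Speed limits (degrees/s): [108.29, 108.29, 147.25, 172.46, 172.46, 172.46].

## Interface

Orientations are given as [roll, pitch, yaw] about the fixed x, y, z axes, in that order (R = Rz(yaw) Ry(pitch) Rx(roll)).
In Python, from station import ctrl, capture gives the robot as it stands.
- The arm moves only by the tool carry_out, never from a script. Its argument "increments" is a list of rows, each a list of 5 numbers: the opening in per cent of the stroke, from 0 (shut) to 100 (fully open), then the shift along the world's x, y, z in cm, then the turn about the world's z in degrees. A call has 1 to 12 rows; each row is the pose to reach, as a shift and turn from the pose commanded when the call began; what a row does not reach only later rows make up. A row lasts 1/8 s, in which the tool goes at most 62.5 mm and 10.7 degrees, less where a joint would pass 70% of its speed; a pose out of reach is approached as far as the arm can. A call with a gripper value outside its range is refused whole. The fingers move at their own pace and stop on an object; the grip force is fixed at half the most. Time passes only in rows, so rows that repeat a pose let the fingers close. It gives the time, the measured TCP pose, the force and the opening at its end, in the units of the state.
- ctrl.get_state(): the state, without advancing time (a new reading comes with each control period).
- capture(name): name is "scene" or "side" or "wrist"; returns a dict with "image" (420x560x3 uint8, red, green, blue), "fx", "fy", "cx", "cy" (pixels), "eye" and "orientation" of the camera in the world. Camera axes: x right, y up, looking along -z (the intrinsics and any distortion apply to the point x, -y, -z); pixel columns grow to the right and rows downward; lengths in mm; the calibration is good to about 2 mm. The wrist camera is an equidistant fisheye: a pixel r from the principal point sees the ray r / f radians off the axis. A picture is of the moment at which its call begins. There is no depth.
- ctrl.hand_in(): hands the job in, once; it reports no verdict.
The state is a dict: "time_s": time; "joint_pos": joint angles; "joint_velocities": joint speeds; "joint_torque": joint torques, N m; "eef_pos": TCP position; "eef_rot": TCP orientation; "force": force on the tool from outside, world axes, zero at the start; "ft_torque": the same for the moment, N m; "finger_gap": finger opening in mm.
Only numpy, scipy, OpenCV 4.12 (cv2) and the standard library are available. Lean on these libraries where they do the work, as an engineer would, in place of code of your own. Each camera call takes 0.05 s, during which the arm holds its last target. There are 200 camera calls.

## Working session

There is one attempt and no reset: what is moved stays moved. The work goes in short steps, Python scripts to look and compute and a tool call to move; the robot and the scene stay as the last step left them, time stands still between calls to the robot, and variables do not carry over. Pictures are saved under pics/ and viewed, about 8 in all and at most 12, crops included, and the job is handed in when it is done.

Besides the shell and the picture viewer there is one more tool, called after ">>>" as a command line: name --pt "numbers of a row" for each row, then --argument value for the rest. carry_out: Moves the arm, as the interface text tells. Its arguments: {"type":"object","properties":{"increments":{"type":"array","items":{"type":"array","items":{"type":"number"}}}},"required":["increments"]}

```bash
ls; mkdir -p pics; python3 - <<'E'
from station import ctrl, capture
import cv2
print(ctrl.get_state(), ctrl.grasp_offset)
for n in ["scene","side","wrist"]:
    c=capture(n); cv2.imwrite(f"pics/{n}0.png",c["image"][:,:,::-1]); print(n,{k:v for k,v in c.items() if k!="image"})
E
```

```text
pics
{'time_s': 0.0, 'joint_pos': array([ 7.06170202e+01,  2.83138538e+01,  7.71281839e+01, -9.65651972e-04,
        7.46279348e+01, -5.47249812e+00]), 'joint_velocities': array([-0.11322772, -0.02397702,  0.10370752, -0.08382298,  0.06425145,
        0.09164992]), 'joint_torque': array([-6.74648647e-03, -8.78796244e+01, -3.81859696e+01,  7.01386761e-02,
        5.31079550e-02, -2.72481102e-04]), 'eef_pos': array([150.13474579, 606.30049857, 213.34322271]), 'eef_rot': array([-1.79994253e+02,  6.97423346e-02,  7.60897783e+01]), 'force': array([ 0.00569392, -0.39371873,  0.29724877]), 'ft_torque': array([ 0.01844396, -0.00660428,  0.01113685]), 'finger_gap': 91.29793721015359} 18.8
scene {'fx': 417.1803634240476, 'fy': 417.1803634240476, 'cx': 283.1103501462937, 'cy': 215.53565378299467, 'eye': array([1151.44655791,  393.28839857,  871.60768695]), 'orientation': array([ 43.65871545,   0.83884155, 134.11894411])}
side {'fx': 402.55473952513074, 'fy': 402.55473952513074, 'cx': 281.37447718206045, 'cy': 214.19668440296567, 'eye': array([ 523.35131013, -784.40363052,  708.33944621]), 'orientation': array([45.82234261, -0.29679857, -5.69865016])}
wrist {'fx': 325.19226210127806, 'fy': 325.19226210127806, 'cx': 281.6398665539934, 'cy': 209.9643489728555, 'eye': array([ 83.9347962 , 622.77911821, 383.94376368]), 'orientation': array([-1.41622599e+01,  3.89634517e-02,  7.60774537e+01])}
```

View pics/scene0.png

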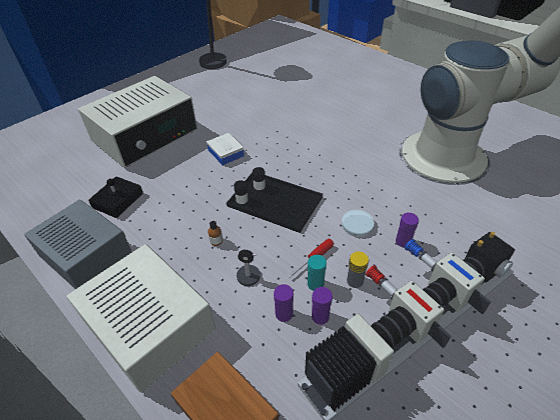

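View pics/side0.png

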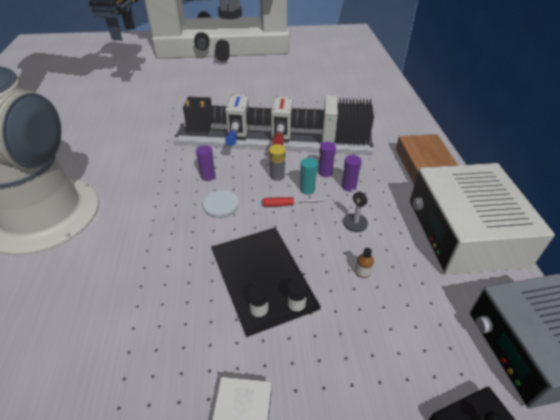

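Scene view: the yellow-lid case is at (358,268), in front of the red knob at (375,272). The lookalikes are turquoise (316,272) and purple (284,302), (321,305), (407,229). In the side view the case is at (277,162) and the red knob at (279,140). The tray is at (275,200) in the scene view and (265,277) in the side view.

```bash
cat > h.py <<'E'
import numpy as np, cv2
from scipy.spatial.transform import Rotation as Rn
def R(c): return Rn.from_euler('xyz',c["orientation"],degrees=True).as_matrix()
def proj(c,P,fish=False):
    q=(np.atleast_2d(P)-c["eye"])@R(c); x,y,z=q[:,0],-q[:,1],-q[:,2]
    if fish:
        r=np.hypot(x,y); t=np.arctan2(r,z); s=t/np.maximum(r,1e-9)
        return np.c_[c["cx"]+c["fx"]*x*s,c["cy"]+c["fy"]*y*s]
    return np.c_[c["cx"]+c["fx"]*x/z,c["cy"]+c["fy"]*y/z]
def ray(c,uv,fish=False):
    a=(uv[0]-c["cx"])/c["fx"]; b=(uv[1]-c["cy"])/c["fy"]
    if fish:
        t=np.hypot(a,b); d=np.array([np.sin(t)*a/t,-np.sin(t)*b/t,-np.cos(t)])
    else: d=np.array([a,-b,-1.])
    d=R(c)@d; return d/np.linalg.norm(d)
def atz(c,uv,z,fish=False):
    d=ray(c,uv,fish); return c["eye"]+d*(z-c["eye"][2])/d[2]
def tri(cs,uvs):
    A=0;b=0
    for c,u in zip(cs,uvs):
        d=ray(c,u);M=np.eye(3)-np.outer(d,d);A=A+M;b=b+M@c["eye"]
    return np.linalg.solve(A,b)
E
python3 - <<'E'
from station import capture
import cv2, numpy as np
from h import *
s,d=capture("scene"),capture("side")
np.savez("cal.npz",s=s,d=d)
def blob(c,box,f):
    x0,y0,x1,y1=box; im=c["image"][y0:y1,x0:x1]; h=cv2.cvtColor(im,cv2.COLOR_RGB2HSV).astype(int)
    m=f(h).astype(np.uint8); n,l,st,ce=cv2.connectedComponentsWithStats(m); 
    k=1+np.argmax(st[1:,4]); return ce[k]+[x0,y0],st[k]+[x0,y0,0,0,0]
yel=lambda h:(abs(h[...,0]-25)<6)&(h[...,1]>120)&(h[...,2]>60)
red=lambda h:((h[...,0]<8)|(h[...,0]>172))&(h[...,1]>120)&(h[...,2]>40)
blu=lambda h:(abs(h[...,0]-110)<12)&(h[...,1]>140)&(h[...,2]>40)
for nm,f,bs,bd in [("lid",yel,(335,240,380,300),(260,140,295,170)),("redknob",red,(362,260,396,295),(268,128,292,150)),("blueknob",blu,(400,235,440,270),(222,125,245,148)),("redlabel",red,(400,280,440,320),(270,90,300,115)),("bluelabel",blu,(440,250,480,290),(225,90,250,115))]:
    a,sa=blob(s,bs,f);b,sb=blob(d,bd,f); print(nm,a.round(1),sa,b.round(1),sb,tri([s,d],[a,b]).round(1))
k=lambda c,b:cv2.resize(c["image"][b[1]:b[3],b[0]:b[2]],None,fx=4,fy=4,interpolation=cv2.INTER_CUBIC)
cv2.imwrite("pics/crop1.png",np.hstack([k(s,(340,205,440,325)),k(d,(210,85,310,205))])[:,:,::-1])
E
```

```text
lid [358.3 261. ] [349 251  20  22 294] [277.  152.3] [270 144  15  17 202] [602.6  92.8  81.5]
redknob [374.4 273.8] [366 265  18  19 178] [277.9 138.4] [273 133  11  11  86] [610.9 144.8  89.2]
blueknob [413.1 247.1] [405 239  18  18 167] [230.8 138.1] [226 132  10  13  93] [481.5 164.7  86. ]
redlabel [419.2 299.9] [407 289  25  23 143] [281.5 103.5] [281 100   2   8  14] [631.1 262.  130. ]
bluelabel [460.2 269.3] [448 260  25  20 118] [236.9 100.9] [236  98   3   7   9] [504.1 285.4 131.6]
```

View pics/crop1.png

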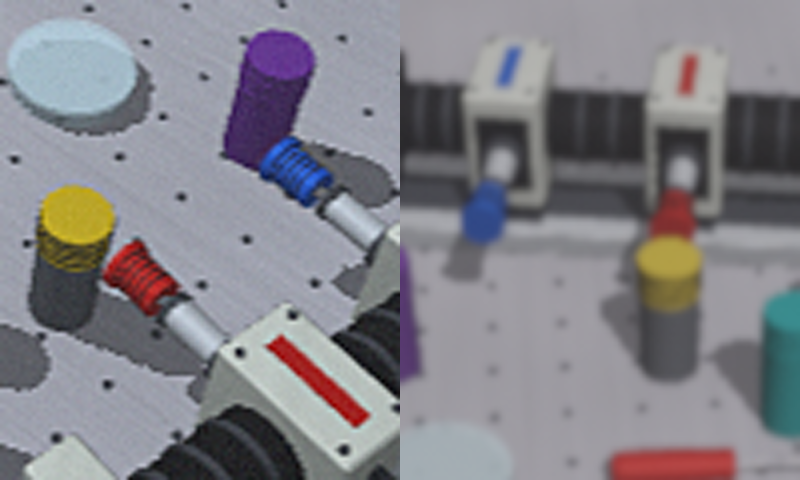

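View pics/wrist0.png

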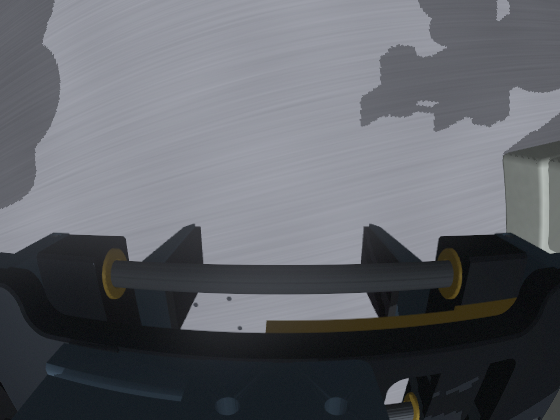

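The crop confirms it: the grey case with the yellow lid stands just in front of the red knob, on the pull line. Next I'll fit its pose, both knobs, the tray and the neighbours.

```bash
cat > m.py <<'E'
from h import *
from scipy.optimize import least_squares
z=np.load("cal.npz",allow_pickle=True); s,d=z["s"].item(),z["d"].item()
th=np.linspace(0,2*np.pi,60)
def vcyl(x,y,r,z0,z1): return np.vstack([np.c_[x+r*np.cos(th),y+r*np.sin(th),0*th+zz] for zz in (z0,z1)])
def knob(x,y,a):
    # a: pull heading
    p=np.array([np.cos(a),np.sin(a),0]); q=np.array([-p[1],p[0],0]); o=np.array([x,y,85.])
    return np.vstack([o+p*t+r*(np.cos(th)[:,None]*q+np.sin(th)[:,None]*[0,0,1]) for t,r in ((-13.5,13),(13.5,16),(19.5,16))])
def hullc(c,P):
    h=cv2.convexHull((proj(c,P)*1).astype(np.float32)); m=cv2.moments(h); b=h[:,0]
    return np.r_[m['m10']/m['m00'],m['m01']/m['m00'],b.min(0),b.max(0)]
def mask(c,box,f):
    x0,y0,x1,y1=box; h=cv2.cvtColor(c["image"][y0:y1,x0:x1],cv2.COLOR_RGB2HSV).astype(int)
    m=f(h).astype(np.uint8); n,l,st,ce=cv2.connectedComponentsWithStats(m); k=1+np.argmax(st[1:,4])
    return (l==k).astype(np.uint8),(x0,y0)
def obs(c,box,f):
    m,o=mask(c,box,f); h=cv2.convexHull(cv2.findNonZero(m)); ff=np.zeros_like(m); cv2.fillConvexPoly(ff,h,1)
    y,x=np.nonzero(ff); return np.r_[x.mean()+o[0],y.mean()+o[1],x.min()-.5+o[0],y.min()-.5+o[1],x.max()+.5+o[0],y.max()+.5+o[1]]
yel=lambda h:(abs(h[...,0]-25)<6)&(h[...,1]>100)&(h[...,2]>40)
red=lambda h:((h[...,0]<8)|(h[...,0]>172))&(h[...,1]>110)&(h[...,2]>40)
blu=lambda h:(abs(h[...,0]-110)<12)&(h[...,1]>130)&(h[...,2]>40)
pur=lambda h:(abs(h[...,0]-139)<14)&(h[...,1]>80)
tur=lambda h:(abs(h[...,0]-88)<8)&(h[...,1]>100)
def fit(nm,P,x0,ob,W=np.r_[1,1,.3,.3,.3,.3]):
    f=lambda v:np.concatenate([(hullc(c,P(*v))-o)*W for c,o in ob]); r=least_squares(f,x0,diff_step=1e-3)
    print(nm,r.x.round(2),"res",(f(r.x)/np.tile(W,len(ob))).round(1)); return r.x
E
python3 - <<'E'
from m import *
for nm,ob in (("both",[s,d]),("s",[s]),("d",[d])):
    fit("lid "+nm,lambda x,y:vcyl(x,y,22,64,92),[602,93],[(c,obs(c,(335,240,380,300) if c is s else (260,140,295,170),yel)) for c in ob])
so=(s,obs(s,(405-3,235,440,270),blu)); do=(d,obs(d,(222,125,245,148),blu))
A=np.radians(259.7)
fit("blue both",lambda x,y:knob(x,y,A),[481,165],[so,do]); fit("blue s",lambda x,y:knob(x,y,A),[481,165],[so])
fit("red s",lambda x,y:knob(x,y,A),[611,145],[(s,obs(s,(362,260,396,295),red))])
for n,b,e,f,x0 in (("turq",(300,250,330,295),(296,150,322,196),tur,[640,40]),("purA",(395,208,420,250),(194,140,218,184),pur,[450,90]),("purB",(308,284,335,325),(316,138,338,180),pur,[690,90]),("purC",(272,284,298,325),(340,150,362,194),pur,[730,50])):
    fit(n,lambda x,y:vcyl(x,y,22,0,92),x0,[(s,obs(s,b,f)),(d,obs(d,e,f))])
# heading from module label long edges (scene) z=130
for nm,b,f in (("redL",(400,280,440,320),red),("bluL",(440,250,480,290),blu)):
    m,o=mask(s,b,f); y,x=np.nonzero(m); p=np.array([atz(s,(u+o[0],v+o[1]),130)[:2] for u,v in zip(x,y)]); 
    w,V=np.linalg.eigh(np.cov(p.T)); v=V[:,1]; print(nm,p.mean(0).round(1),"axis deg",np.degrees(np.arctan2(v[1],v[0])).round(1), "len",np.ptp(p@v).round(1))
# tray
dark=lambda h:(h[...,2]<60)
for c,b in ((s,(215,165,335,240)),(d,(205,222,325,335))):
    m,o=mask(c,b,dark); q=cv2.approxPolyN(cv2.convexHull(cv2.findNonZero(m)),4).reshape(-1,2)+np.array(o)
    print("tray",q.tolist(),[atz(c,u,10)[:2].round(0).tolist() for u in q])
E
```

```text
lid both [601.88  93.26] res [ 0.4  0.2  0.1  0.3  0.2  0.4  0.1  0.7 -0.1  0.7  0.6  1.1]
lid s [601.9  92.3] res [ 0.  -0.  -0.2  0.1 -0.1  0.1]
lid d [601.85  96.55] res [-0.  -0.  -0.2 -0.   0.4  0.3]
blue both [482.22 170.17] res [ 0.2  0.4 -0.5  0.   0.5 -0.  -0.   0.7 -1.4  0.   1.   1.7]
blue s [481.59 169.25] res [ 0.   0.1 -0.7 -0.3  0.3 -0.4]
red s [610.49 148.41] res [ 0.1 -0.  -0.6 -0.1  0.   0.2]
turq [677.99  27.88] res [ 0.2  1.  -0.1 -0.3  0.8  2.1 -0.4  1.6 -1.5 -0.4  0.2  1.7]
purA [408.65 109.28] res [ 0.5  0.9 -0.5  0.3  0.6  0.  -0.2  1.3 -1.   0.1  1.7  2.2]
purB [737.99  95.51] res [ 0.1  0.6 -0.8 -0.4 -0.1  0.3 -0.3  0.8 -1.6 -0.4  1.3  1.4]
purC [792.19  29.57] res [ 0.3  0.5 -0.2  0.3  0.8  0.8 -0.   1.1 -1.9 -0.2  1.2  1.7]
redL [631.2 261.9] axis deg 79.6 len 59.3
bluL [503.  285.1] axis deg 79.8 len 59.7
tray [[300, 232], [226, 206], [243, 160], [324, 194]] [[583.0, -111.0], [657.0, -337.0], [480.0, -459.0], [422.0, -161.0]]
tray [[246, 335], [212, 247], [274, 228], [321, 308]] [[499.0, -391.0], [429.0, -162.0], [576.0, -115.0], [651.0, -346.0]]
```

>>> carry_out --pt "100 4 -6 2 -10" --pt "100 8 -12 2 -20" --pt "100 12 -17 2 -30" --pt "100 16.5 -22 2 -40" --pt "100 21 -27 2 -50" --pt "100 25.5 -32 2 -60" --pt "100 30 -37 2 -70" --pt "100 34.5 -42 0 -80" --pt "100 39 -46.5 0 -86.4" --pt "100 43 -50.5 -2 -86.4" --pt "100 45.17 -51.34 -4 -86.4" --pt "100 45.17 -51.34 -6 -86.4"

```text
time_s: 1.75
eef_pos: [604.6, 90.6, 152.8]
eef_rot: [180.0, -0.1, -10.5]
force: [-0.3, 0.3, 0.3]
finger_gap: 91.2
```

>>> carry_out --pt "100 0 0 0 0" --pt "100 0 0 0 0"

```text
time_s: 2.0
eef_pos: [601.7, 93.9, 154.8]
eef_rot: [-180.0, -0.0, -10.3]
force: [-0.4, 0.3, 0.3]
finger_gap: 91.4
```

```bash
python3 - <<'E'
from station import ctrl, capture
from h import *
st=ctrl.get_state(); print(st["time_s"],st["eef_pos"],st["eef_rot"],st["force"])
c=capture("wrist"); im=c["image"][:,:,::-1].copy()
t=np.linspace(0,6.28,60)
for x,y,z,r in ((601.9,93.3,92,22),):
    for q in proj(c,np.c_[x+r*np.cos(t),y+r*np.sin(t),0*t+z],True): cv2.circle(im,tuple(int(v) for v in q.round()),1,(0,255,0),-1)
p=np.array([-.179,-.984])
for k in (-13.5,13.5,19.5):
    for l in (-16,16): cv2.circle(im,tuple(int(v) for v in proj(c,[*(np.array([610.5,148.4])+k*p+l*np.array([.984,-.179])),85],True)[0].round()),2,(255,255,0),-1)
cv2.imwrite("pics/w1.png",im)
E
```

```text
2.0 [601.68933142  93.86421412 154.78911636] [-1.79988135e+02 -2.11557201e-02 -1.02786771e+01] [-0.38352022  0.3277181   0.27007218]
```

View pics/w1.png

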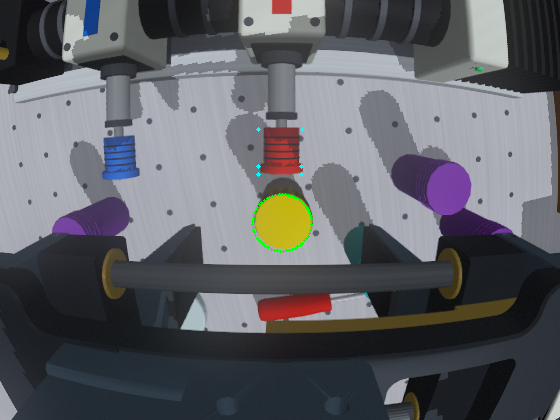

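The fit overlays the lid exactly, and the knob points agree within about 2 mm. I'll descend and grip.

>>> carry_out --pt "100 0 0 -2.5 0" --pt "100 0 0 -5 0" --pt "100 0 0 -7.5 0" --pt "100 0 0 -10 0" --pt "100 0 0 -11.8 0" --pt "100 0 0 -11.8 0" --pt "0 0 0 -11.8 0" --pt "0 0 0 -11.8 0" --pt "0 0 0 -11.8 0" --pt "0 0 0 -11.8 0" --pt "0 0 0 -11.8 0" --pt "0 0 0 -11.8 0"

```text
time_s: 3.55
eef_pos: [602.0, 93.3, 35.9]
eef_rot: [-180.0, -0.0, -10.3]
force: [-0.9, 0.3, 1.0]
finger_gap: 43.2
```

>>> carry_out --pt "0 0 0 0 0" --pt "0 0 0 0 0" --pt "0 0 0 0 0" --pt "0 0 0 0 0"

```text
time_s: 4.05
eef_pos: [602.0, 93.3, 35.9]
eef_rot: [-180.0, -0.0, -10.3]
force: [0.6, -0.0, 2.0]
finger_gap: 43.9
```

>>> carry_out --pt "0 0 0 0.5 0" --pt "0 0 0 1.5 0" --pt "0 0 0 3 0" --pt "0 0 0 4.5 0" --pt "0 0 0 6.5 0" --pt "0 0 0 8.5 0" --pt "0 0 0 10.5 0" --pt "0 0 0 12 0" --pt "0 0 0 12.5 0" --pt "0 0 0 12.5 0"

```text
time_s: 5.3
eef_pos: [601.9, 93.3, 161.0]
eef_rot: [-180.0, -0.0, -10.3]
force: [-0.2, -0.3, -2.6]
finger_gap: 43.1
```

>>> carry_out --pt "0 -0.3 -1 0 0" --pt "0 -0.8 -3 0 0" --pt "0 -1.5 -6 0 0" --pt "0 -2.4 -9.5 0 0" --pt "0 -3.3 -13 0 0" --pt "0 -4.2 -16.5 0 0" --pt "0 -5.1 -20 0 0" --pt "0 -5.9 -23.5 0 0" --pt "0 -6.7 -26.5 0 0" --pt "0 -7.3 -29 0 0" --pt "0 -7.6 -30.3 0 0" --pt "0 -7.6 -30.3 0 0"

```text
time_s: 6.8
eef_pos: [525.4, -210.5, 160.7]
eef_rot: [-180.0, 0.0, -10.4]
force: [0.8, 0.2, -1.9]
finger_gap: 43.4
```

```bash
python3 - <<'E'
from station import ctrl, capture
import cv2, numpy as np
a=capture("scene")["image"][130:340,180:460]; b=capture("wrist")["image"]
cv2.imwrite("pics/c2.png",np.hstack([cv2.resize(a,(430,322)),cv2.resize(b,(370,322))])[:,:,::-1])
E
```

```text
(no output)
```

View pics/c2.png

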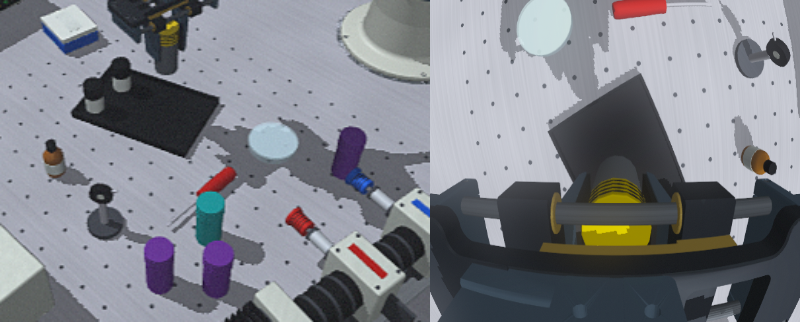

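>>> carry_out --pt "0 0 0 -1 0" --pt "0 0 0 -3 0" --pt "0 0 0 -5 0" --pt "0 0 0 -7 0" --pt "0 0 0 -9 0" --pt "0 0 0 -10.5 0" --pt "0 0 0 -11.3 0" --pt "0 0 0 -11.7 0" --pt "0 0 0 -11.9 0" --pt "0 0 0 -12.0 0" --pt "0 0 0 -12.0 0"

```text
time_s: 8.28
eef_pos: [526.1, -209.8, 41.2]
eef_rot: [180.0, -0.0, -10.3]
force: [-0.2, -0.9, -1.1]
finger_gap: 43.5
```

>>> carry_out --pt "0 0 0 -0.05 0" --pt "0 0 0 -0.1 0" --pt "0 0 0 -0.1 0"

```text
time_s: 8.65
eef_pos: [526.0, -209.8, 40.0]
eef_rot: [180.0, -0.0, -10.3]
force: [0.0, -0.3, -1.1]
finger_gap: 43.3
```

>>> carry_out --pt "0 0 0 -0.05 0" --pt "0 0 0 -0.05 0" --pt "0 0 0 -0.05 0"

```text
time_s: 9.02
eef_pos: [526.1, -209.8, 39.9]
eef_rot: [180.0, -0.0, -10.3]
force: [-1.1, 0.3, 8.1]
finger_gap: 43.9
```

>>> carry_out --pt "0 0 0 -0.05 0" --pt "0 0 0 -0.05 0" --pt "0 0 0 -0.05 0"

```text
time_s: 9.4
eef_pos: [526.2, -209.9, 39.8]
eef_rot: [180.0, -0.1, -10.3]
force: [-3.0, 0.6, 17.2]
finger_gap: 43.2
```

Contact with the tray floor. I'll back off the load, release and rise.

>>> carry_out --pt "0 0 0 0.06 0" --pt "0 0 0 0.06 0" --pt "60 0 0 0.06 0" --pt "75 0 0 0.06 0" --pt "90 0 0 0.06 0" --pt "100 0 0 0.06 0" --pt "100 0 0 0.06 0" --pt "100 0 0 0.06 0" --pt "100 0 0 0.06 0"

```text
time_s: 10.52
eef_pos: [525.9, -209.7, 39.5]
eef_rot: [-180.0, 0.0, -10.3]
force: [-0.1, 0.2, -0.7]
finger_gap: 91.3
```

>>> carry_out --pt "100 0 0 1 0" --pt "100 0 0 3 0" --pt "100 0 0 5.5 0" --pt "100 0 0 8 0" --pt "100 0 0 10.5 0" --pt "100 0 0 13 0" --pt "100 0 0 13 0"

```text
time_s: 11.4
eef_pos: [526.9, -210.2, 171.8]
eef_rot: [179.9, -0.2, -10.3]
force: [0.6, -0.4, -1.0]
finger_gap: 91.0
```

```bash
python3 - <<'E'
from station import ctrl, capture
from h import *
a=capture("scene")["image"][130:340,180:460]; c=capture("wrist"); im=c["image"].copy()
t=np.linspace(0,6.28,60)
for q in proj(c,np.c_[526.1+22*np.cos(t),-209.9+22*np.sin(t),0*t+96],True): cv2.circle(im,tuple(int(v) for v in q.round()),1,(0,255,0),-1)
cv2.imwrite("pics/c3.png",np.hstack([cv2.resize(a,(430,322)),cv2.resize(im,(370,322))])[:,:,::-1])
E
```

```text
(no output)
```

View pics/c3.png

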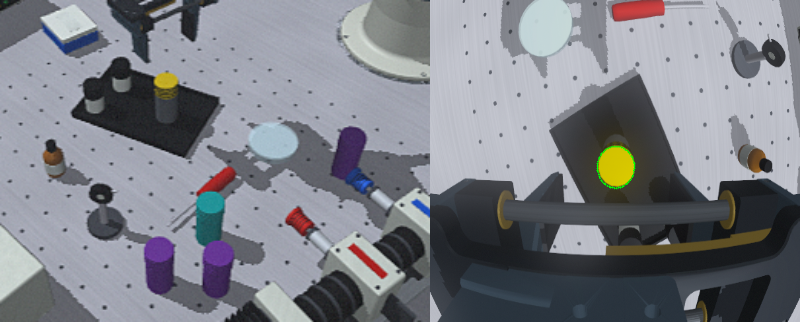

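The case stands upright inside the tray. Next I'll go above the spot in front of the red knob and measure the knob with the wrist camera.

>>> carry_out --pt "100 0.7 3 0 0" --pt "100 2 8 0 0" --pt "100 3.4 14 0 0" --pt "100 4.8 20 0 0" --pt "100 6.2 25 0 0" --pt "100 7.2 29 0 0" --pt "100 7.6 31 0 0" --pt "100 7.6 31 0 0" --pt "100 7.6 31 0 0"

```text
time_s: 12.62
eef_pos: [601.6, 99.1, 169.2]
eef_rot: [180.0, 0.0, -10.3]
force: [-0.3, -0.8, -0.7]
finger_gap: 91.1
```

```bash
python3 - <<'E'
from station import ctrl, capture
import h
from m import *
st=ctrl.get_state(); print(st["time_s"],st["eef_pos"].round(2),st["eef_rot"])
c=capture("wrist"); im=c["image"]
A=np.radians(259.7)
P0=proj
import m
m.proj=lambda c,P:P0(c,P,True)
q=proj(c,[[610.5,148.4,85]],True)[0].astype(int); b=(q[0]-45,q[1]-45,q[0]+45,q[1]+45)
x=fit("red wrist",lambda x,y:knob(x,y,A),[610,148],[(c,obs(c,b,red))])
x=fit("red wrist+a",lambda x,y,a:knob(x,y,a),[610,148,A],[(c,obs(c,b,red))])
x=x[:2]
o=im.copy()
for u in P0(c,knob(*x,A),True): cv2.circle(o,tuple(int(v) for v in u.round()),0,(0,255,0),-1)
k=o[q[1]-75:q[1]+75,q[0]-100:q[0]+100]; cv2.imwrite("pics/w4.png",cv2.resize(k,None,fx=4,fy=4,interpolation=cv2.INTER_CUBIC)[:,:,::-1])
E
```

```text
12.625 [601.58  99.11 169.19] [ 1.79969325e+02  4.11112105e-02 -1.03499160e+01]
red wrist [610.95 138.7 ] res [ -0.1  -0.   -0.8 -16.5   1.6  15.7]
red wrist+a [611.47 138.63   4.52] res [  0.5  -0.1  -0.3 -16.5   2.1  15.7]
```

View pics/w4.png

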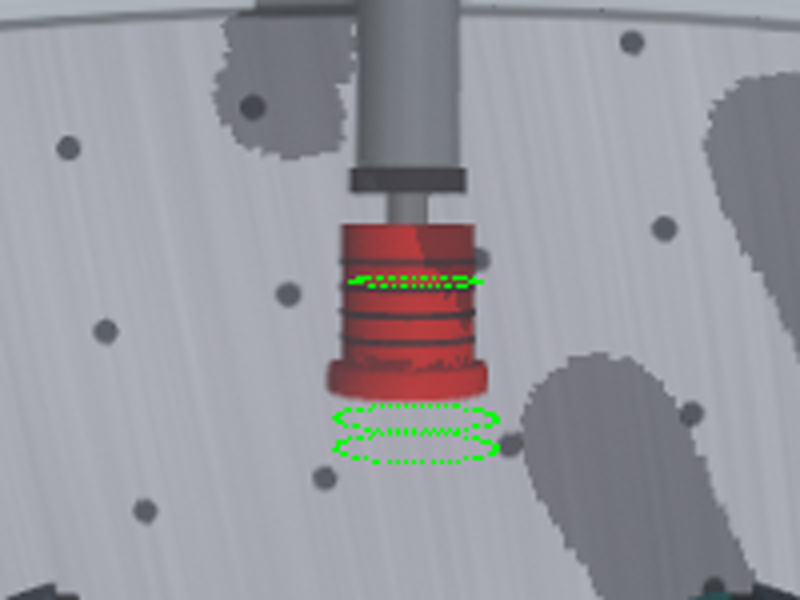

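The picture shows the dark grooves splitting the red mask, so the overlay sits low. I'll refit on the union of the red pieces, without viewing another picture.

```bash
python3 - <<'E'
from station import ctrl, capture
import m
from m import *
c=capture("wrist"); P0=proj; m.proj=lambda c,P:P0(c,P,True)
q=proj(c,[[610.5,148.4,85]],True)[0].astype(int); x0,y0=q-45
h=cv2.cvtColor(c["image"][y0:y0+90,x0:x0+90],cv2.COLOR_RGB2HSV).astype(int)
k=cv2.morphologyEx(red(h).astype(np.uint8),cv2.MORPH_CLOSE,np.ones((5,5))); k=cv2.morphologyEx(k,cv2.MORPH_OPEN,np.ones((3,3)))
n,l,st,_=cv2.connectedComponentsWithStats(k); k=(l==1+np.argmax(st[1:,4])).astype(np.uint8)
f=np.zeros_like(k); cv2.fillConvexPoly(f,cv2.convexHull(cv2.findNonZero(k)),1)
y,x=np.nonzero(f); ob=np.r_[x.mean()+x0,y.mean()+y0,x.min()-.5+x0,y.min()-.5+y0,x.max()+.5+x0,y.max()+.5+y0]
A=np.radians(259.7); print(ob)
fit("red w",lambda x,y:knob(x,y,A),[610,148],[(c,ob)])
fit("red w a",knob,[610,148,A],[(c,ob)])
# mouth: bottom edge of dark collar in crop px(408,192)/4
u=np.array([408/4+q[0]-100,192/4+q[1]-75]); print("collar edge z85..95",atz(c,u,85,True),atz(c,u,95,True))
E
```

```text
[283.57361759 156.04463691 265.5        133.5        302.5
 177.5       ]
red w [612.92 149.92] res [ 0.1 -0.  -2.2 -0.5  1.5  0.5]
red w a [612.91 149.93   4.54] res [ 0.1 -0.  -2.1 -0.5  1.6  0.5]
collar edge z85..95 [615.24522508 169.74631654  85.        ] [615.2011398  169.60138497  95.        ]
```

>>> carry_out --pt "100 0.5 2.5 0 0" --pt "100 1.1 5.48 0 0" --pt "100 1.1 5.48 -2 0" --pt "100 1.1 5.48 -4 0" --pt "100 1.1 5.48 -6 0" --pt "100 1.1 5.48 -8 0" --pt "100 1.1 5.48 -9.5 0" --pt "100 1.1 5.48 -10.33 0" --pt "100 1.1 5.48 -10.33 0"

```text
time_s: 13.85
eef_pos: [612.9, 154.8, 66.0]
eef_rot: [180.0, 0.0, -10.3]
force: [-0.1, 0.5, 0.8]
finger_gap: 91.2
```

>>> carry_out --pt "50 0 0 0 0" --pt "50 0 0 0 0" --pt "40 0 0 0 0" --pt "40 0 0 0 0"

```text
time_s: 14.35
eef_pos: [613.0, 155.1, 66.4]
eef_rot: [-180.0, -0.0, -10.3]
force: [-0.5, -0.4, 0.2]
finger_gap: 54.0
```

```bash
python3 - <<'E'
from station import ctrl, capture
import cv2, numpy as np
a=capture("scene")["image"][215:320,330:470]; b=capture("wrist")["image"][60:300,140:420]
cv2.imwrite("pics/c5.png",np.hstack([cv2.resize(a,(400,300)),cv2.resize(b,(400,343))[:300]])[:,:,::-1])
E
```

```text
(no output)
```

View pics/c5.png

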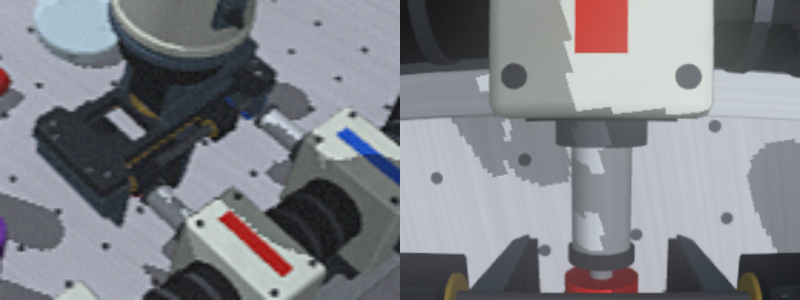

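The knob (x≈602 in the right panel) is centred between the pads (540 and 668). I'll close now.

>>> carry_out --pt "0 0 0 0 0" --pt "0 0 0 0 0" --pt "0 0 0 0 0" --pt "0 0 0 0 0" --pt "0 0 0 0 0" --pt "0 0 0 0 0"

```text
time_s: 15.2
eef_pos: [612.4, 155.1, 66.2]
eef_rot: [180.0, 0.1, -10.3]
force: [-4.7, 3.0, 3.1]
finger_gap: 25.3
```

>>> carry_out --pt "0 -0.1 -0.2 0 0" --pt "0 -0.17 -0.6 0 0" --pt "0 -0.24 -1.0 0 0" --pt "0 -0.31 -1.4 0 0" --pt "0 -0.38 -1.8 0 0" --pt "0 -0.45 -2.2 0 0" --pt "0 -0.52 -2.6 0 0" --pt "0 -0.59 -2.95 0 0" --pt "0 -0.59 -2.95 0 0" --pt "0 -0.59 -2.95 0 0"

```text
time_s: 16.45
eef_pos: [607.1, 126.3, 66.2]
eef_rot: [-179.9, -0.0, -10.3]
force: [-1.6, 9.3, 0.1]
finger_gap: 25.3
```

```bash
python3 - <<'E'
from station import ctrl, capture
import cv2, numpy as np
st=ctrl.get_state(); print(st["eef_pos"],st["force"],st["finger_gap"])
b=capture("wrist")["image"][100:310,200:360]; cv2.imwrite("pics/c6.png",cv2.resize(b,None,fx=2.8,fy=2.8,interpolation=cv2.INTER_CUBIC)[:,:,::-1])
E
```

```text
[607.13947842 126.27197145  66.19288529] [-1.55017498  9.27443643  0.05299968] 25.26867661109012
```

View pics/c6.png

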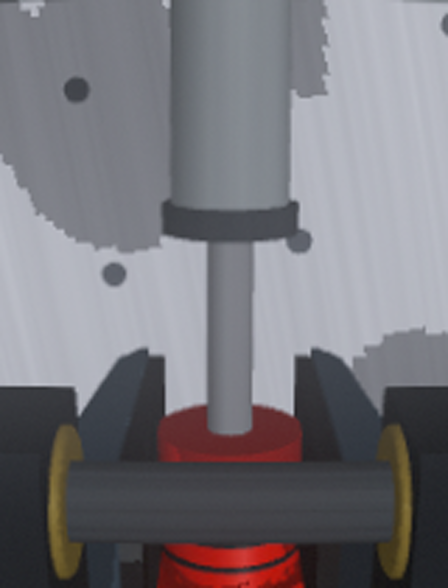

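29.4 mm of travel, force 9.3 N, no ring yet (collar edge at row 240), which is consistent. I'll pull the rest.

>>> carry_out --pt "0 -0.05 -0.3 0 0" --pt "0 -0.1 -0.55 0 0" --pt "0 -0.14 -0.76 0 0" --pt "0 -0.15 -0.81 0 0" --pt "0 -0.15 -0.81 0 0" --pt "0 -0.15 -0.81 0 0"

```text
time_s: 17.25
eef_pos: [605.6, 118.4, 66.2]
eef_rot: [-179.9, 0.0, -10.3]
force: [-1.0, 10.1, 0.2]
finger_gap: 25.3
```

```bash
python3 - <<'E'
from station import ctrl, capture
import cv2, numpy as np
st=ctrl.get_state(); print(st["eef_pos"],st["force"],st["finger_gap"])
b=capture("wrist")["image"][130:270,230:340]; cv2.imwrite("pics/c7.png",cv2.resize(b,None,fx=4,fy=4,interpolation=cv2.INTER_CUBIC)[:,:,::-1])
E
```

```text
[605.63254877 118.37072401  66.15557718] [-0.97743685 10.08586601  0.16536025] 25.32352975832585
```

View pics/c7.png

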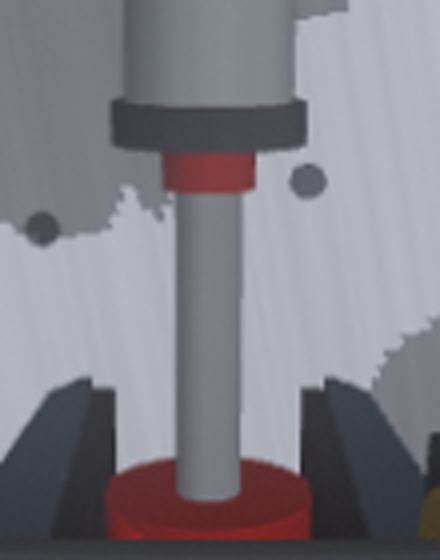

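Nearly the whole ring shows (rows 152–190), just below the collar. I'll work out how far out its outer edge is, allowing for the collar's overhang.

```bash
python3 - <<'E'
from station import capture
from h import *
c=capture("wrist"); print(c["eye"].round(1))
im=c["image"].astype(int)
for col in (280,282,284): print(col,[tuple(im[r,col]) for r in range(163,183)])
col=282; g=np.array([.179,.984])
for rc,rr in ((167.5,177.5),(168,177.5),(167.5,178)):
  for R1 in (11,12.2):
    a=atz(c,(col,rc),85+R1,True)[:2]; b=atz(c,(col,rr),85+5.75,True)[:2]
    print(rc,rr,R1,a.round(1),b.round(1),"out mm",round(float((a-b)@g),2))
# widths
for (u,v),z in (((230+110/4,130+125/4),85),((230+307/4,130+125/4),85),((230+163/4,130+175/4),85),((230+255/4,130+175/4),85),((230+177/4,130+210/4),85),((230+243/4,130+210/4),85)): print(atz(c,(u,v),z,True).round(1))
E
```

```text
[617.9 185.2 236.8]
280 [(np.int64(69), np.int64(72), np.int64(77)), (np.int64(69), np.int64(72), np.int64(78)), (np.int64(70), np.int64(72), np.int64(78)), (np.int64(71), np.int64(73), np.int64(78)), (np.int64(74), np.int64(73), np.int64(78)), (np.int64(100), np.int64(66), np.int64(71)), (np.int64(126), np.int64(58), np.int64(61)), (np.int64(127), np.int64(59), np.int64(62)), (np.int64(127), np.int64(59), np.int64(63)), (np.int64(127), np.int64(59), np.int64(63)), (np.int64(126), np.int64(58), np.int64(62)), (np.int64(127), np.int64(61), np.int64(64)), (np.int64(125), np.int64(57), np.int64(61)), (np.int64(127), np.int64(60), np.int64(63)), (np.int64(126), np.int64(59), np.int64(63)), (np.int64(126), np.int64(97), np.int64(102)), (np.int64(123), np.int64(125), np.int64(132)), (np.int64(123), np.int64(125), np.int64(132)), (np.int64(122), np.int64(124), np.int64(131)), (np.int64(124), np.int64(125), np.int64(132))]
282 [(np.int64(72), np.int64(73), np.int64(79)), (np.int64(69), np.int64(71), np.int64(77)), (np.int64(71), np.int64(73), np.int64(78)), (np.int64(72), np.int64(74), np.in
[... 1393 characters left out ...]
60), np.int64(64)), (np.int64(128), np.int64(98), np.int64(103)), (np.int64(124), np.int64(125), np.int64(132)), (np.int64(124), np.int64(126), np.int64(132)), (np.int64(124), np.int64(127), np.int64(133)), (np.int64(125), np.int64(126), np.int64(133))]
167.5 177.5 11 [615.3 169.3] [614.4 164.2] out mm 5.17
167.5 177.5 12.2 [615.3 169.4] [614.4 164.2] out mm 5.31
168 177.5 11 [615.3 169.1] [614.4 164.2] out mm 4.95
168 177.5 12.2 [615.3 169.2] [614.4 164.2] out mm 5.09
167.5 178 11 [615.3 169.3] [614.4 164. ] out mm 5.4
167.5 178 12.2 [615.3 169.4] [614.4 164. ] out mm 5.54
[604.4 173.   85. ]
[627.1 168.9  85. ]
[609.4 166.1  85. ]
[620.  164.1  85. ]
[610.2 161.7  85. ]
[617.9 160.3  85. ]
```

Outer edge about 5.2 mm out, so travel is about 37.3 mm, matching the TCP's 37.4 mm. I'll add 0.5 mm of margin and let it settle.

>>> carry_out --pt "0 -0.01 -0.05 0 0" --pt "0 -0.01 -0.05 0 0" --pt "0 -0.01 -0.05 0 0" --pt "0 -0.01 -0.05 0 0" --pt "0 -0.01 -0.05 0 0" --pt "0 -0.01 -0.05 0 0" --pt "0 -0.01 -0.05 0 0" --pt "0 -0.01 -0.05 0 0"

```text
time_s: 18.35
eef_pos: [605.6, 117.9, 66.2]
eef_rot: [-179.9, -0.0, -10.3]
force: [-1.2, 9.6, -0.7]
finger_gap: 25.5
```

```bash
python3 - <<'E'
from station import ctrl, capture
from h import *
st=ctrl.get_state(); print(st["time_s"],st["eef_pos"],st["force"],st["finger_gap"])
c=capture("wrist"); im=c["image"].astype(int); d=im[:,282,0]-im[:,282,1]; print(d[160:185])
a=c["image"][130:270,230:340]; s=capture("scene")["image"][130:340,180:460]
cv2.imwrite("pics/c8.png",np.hstack([cv2.resize(s,(480,360)),cv2.resize(a,(283,360))])[:,:,::-1])
E
```

```text
18.35 [605.56296654 117.89961636  66.18150596] [-1.20776539  9.57989553 -0.71148304] 25.45924151301734
[-1 -1 -1 -1 -2 -2  2 33 71 71 72 71 70 70 70 70 70 69 31 -1 -1 -1 -1 -2
 -2]
```

View pics/c8.png

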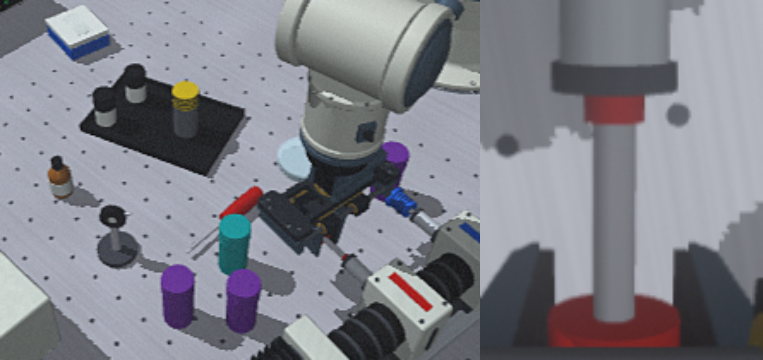

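The ring is out, the knob is held, and the case is upright in the tray with everything else in place. Handing in.

```bash
python3 -c "
from station import ctrl; print(ctrl.hand_in())"
```

```text
the job is handed in; nothing more can be done
None
```

I moved the yellow-lid case into the empty end of the black tray. Then I pulled the red knob out until the red ring just cleared the barrel, and handed the job in at about 18.4 s with the knob still gripped.

- **Case:** the last scene picture shows it upright in the tray. Just after release, its lid matched the planned spot in the wrist view. I felt for the tray floor at about 17 N and eased off before letting go.
- **Red knob:** by arm position the final travel is about 37.9 mm against the 37 mm needed; I added the last 0.5 mm as margin. Before that, the picture gave about 37.3 mm and arm position 37.4 mm. The final picture shows the ring just clear of the collar.
- **Force:** the last reading was about 9.6 N along the pull. The stated spring would give about 10 N at this travel, so it is slightly low but within the reading's noise. The grip was steady at about 25.4 mm.
- **Everything else:** the other objects look unmoved in the last scene picture, judged by eye. The blue knob is visible and was never touched.
- **Check that failed:** my first wrist-camera fit of the red knob was about 11 mm off because dark grooves split the colour mask. The refit agreed with the other measurements to about 2 mm, and I used it before reaching for the knob.

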